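Fold the cover leaf off the breadboard jig and press its switch

TASK

Open the breadboard jig: push the plywood leaf up and over its spine with the fingertips and lay it gently down flat on the other side, without letting it slap over. Then press the push switch that the leaf was covering all the way down and let it go, and finish clear of everything. Do not pick up or shove the parts lying around the jig.

Things in the scene. Friction and masses are not known exactly. Their poses are not given: they have to be found in the camera images.
- jig: Plywood jig base screwed to the bench, 180 mm along its x by 220 mm along its y; origin: centre of its underside. The spine runs along x over its middle. The opened leaf comes to lie on the solid +y half (top 47 mm up). The -y half is a bed 20 mm up between two 12 mm side rails (x = +-84, 47 mm high) holding a white breadboard (84 x 56 mm, top 29 mm up, centre x -30, y -60) and the switch.
- spine (a point): Middle of the spine rod (the leaf's hinge line), 50 mm above the jig's origin; same axes as the jig.
- leaf (a joint): Leaf angle, rad: 0 = flat over the breadboard (jig's -y), 1.57 = upright, 3.14 = flat on the other side (+y); hard stops at both ends. Starts ajar, 0.2 to 0.6. The hinge is stiff: up to 0.22 N m (1 or 2 N at the free edge) turns it, and the leaf stays at any angle where it is left, so it must be pushed right down.
- leaf_edge (a point): Middle of the free edge of the leaf, at half its thickness; moves with it. The leaf is a rigid plywood board 150 mm along the spine, 6 mm thick, about 90 g, with a paper sheet on its upper face; its free edge is 160 mm from the spine, so when flat it overhangs the base by 50 mm, with nothing below.
- switch (a joint): Travel of the push switch, m: 0 = up, 0.006 = fully down. A spring returns it; fully down takes about 4 N.
- switch_top (a point): Centre of the top of the switch's round grey cap (22 mm across) in a round black housing (38 mm across), at x = 48, y = -60 mm in the jig's frame. Cap top 42 mm above the bench, housing top 32 mm. Pressed straight down, once the leaf is out of the way.
- servo: Bystander: a small loose servo motor, 54 x 20 mm and 45 mm tall, beside the jig on the robot's side; origin at the centre of its underside.
- joystick: Bystander: a loose joystick module, 40 x 34 mm and 40 mm tall with a round black thumb cap, beside the jig on the robot's side; origin at the centre of its underside.
- screwdriver: Bystander: a loose screwdriver lying flat on the far side of the jig; origin at the middle of its underside, its length along its x.

How it is judged:
By the outcome, as a careful person would: the job done as asked, in the order asked, and still so for the second after the job is handed in, with the robot touching nothing.
It also fails if it takes over 48 s, if anything falls off the work surface, if the arm or the gripper's body presses on something with over 40 N, if the wrist force passes 120 N, or if a joint passes its speed limit or range.

ROBOT

A 7-joint arm with a two-finger parallel gripper is mounted at the origin on the work surface. World frame = base frame: x ahead of the robot, y to its left, z up, the work surface at z = 0. Lengths are in m, angles in rad, forces in N, time in s.
With the tool pointing down it reaches from about 0.4 to 0.85 m from the base axis. Payload 10.4 kg.
Tool frame: the origin (TCP) lies between the finger pads; the fingertips stand ahead of it and the grasp point (between the pads) lies 6 mm ahead of it (finger_overhang is the z of the fingertips in the tool frame, in m); z points along the fingers, y is the direction in which the jaws open and shut (so a half turn about z gives the same grasp; the last joint's range is limited). The gripper opens to 85 mm and grips with 20 to 120 N. Pads are 22 mm wide; open, the fingers measure 114 mm over their backs; the gripper's body (76 mm by 85 mm) begins 54 mm behind the grasp point. The pads swing forward as they close: fully open they stand 13 mm farther back than shut.
Start: joints at [1.231, 0.332, -0.065, 1.46, 0.022, 1.35, -0.088], TCP at [0.195, -0.594, 0.256] pointing down, gripper open.
Joint ranges: [-2.6, 2.6], [-0.5, 2.12], [-1.47, 1.34], [0.16, 2.42], [-1.27, 4.41], [0.06, 2.06], [-2.6, 2.6]. Speed limits (rad/s): [2.22, 2.22, 2.79, 2.79, 3.14, 3.14, 3.14].

INTERFACE

Orientations are given as a unit quaternion [x, y, z, w].
In Python, from workcell import * gives the robot as it stands.
- The arm moves only by the shell command python3 -m creep 'ROWS' [FORCE]. ROWS is JSON, a list of rows, each a list of 7 numbers: the turn, a rotation vector about the tool's x, y, z in rad, then the shift along the tool's x, y, z in mm, then the closure in counts, from 0 (fully open) to 255 (shut). In form: [[wx, wy, wz, dx, dy, dz, claw], ...]. A call has 1 to 8 rows; each row shifts and turns the commanded pose from where the row before left it, along the tool's axes as they then stand; what a row does not reach is not made up. A row lasts 1/10 s, in which the tool goes at most 50 mm and 8.59 degrees, less where a joint would pass 70% of its speed; a pose out of reach is approached as far as the arm can. A call is refused whole if a number of a shift passes 50 or a number of a turn 0.15, either way. A call with a gripper value outside its range is refused whole. The fingers move at their own pace and stop on an object; FORCE is the grip in N (left out, the last holds). Time passes only in rows, so rows that do not move let the fingers close. It gives the time, the measured TCP pose, the force and the opening at its end, in the units of the state.
- get_obs(): the state, without advancing time (a new reading comes with each control period).
- camera(name): name is "scene" or "top" or "wrist"; returns (picture, depth): 480x640x3 uint8, blue, green, red; 480x640 float32, m along the optical axis (not along the pixel's ray), 0 where there is no reading.
- camera_model(name): a dict with "camera_matrix" (3x3 intrinsics, pixels), "R" (3x3) and "t" (3): a world point X has camera coordinates R X + t; the wrist camera has in their place "mount" (4x4, takes a point from camera to tool coordinates, whose origin is the TCP and whose axes are the flange's). Camera axes: x right, y down, z forward; pixel columns grow to the right and rows downward; lengths in m; the calibration is good to about 2 mm. A picture is of the moment at which its call begins: read the wrist's pose just before it. camera_model takes no time and is no camera call.
- hand_in(): hands the job in, once; it reports no verdict.
The state is a dict: "clock": time; "joint_pos": joint angles; "joint_velocities": joint speeds; "tau": joint torques, N m; "position": TCP position; "ee_rot": TCP orientation; "ft_force": force on the tool from outside, world axes, zero at the start; "torque": the same for the moment, N m; "grip_width": opening from 0.0 (shut) to 1.0 (fully open).
Only numpy, scipy, OpenCV 4.12 (cv2) and the standard library are available. Lean on these libraries where they do the work, as an engineer would, in place of code of your own. Each camera call takes 0.05 s, during which the arm holds its last target.

## Working session

There is one attempt and no reset: what is moved stays moved. The work goes in short steps, Python scripts to look and compute and a shell command to move; the robot and the scene stay as the last step left them, time stands still between calls to the robot, and variables do not carry over. Pictures are saved under pics/ and viewed, and the job is handed in when it is done.

```bash
ls; mkdir -p pics; python3 - <<'E'
from workcell import *
import cv2,json
o=get_obs()
for k,v in o.items(): print(k,v)
for n in("scene","top","wrist"):
    p,d=camera(n); cv2.imwrite(f"pics/{n}0.png",p)
    import numpy as np; np.save(f"pics/{n}0.npy",d)
    print(n,camera_model(n))
try: print(finger_overhang)
except Exception as e: print(e)
E
```

```text
pics
clock 0.0
joint_pos [ 1.23139051  0.33285041 -0.064691    1.46093324  0.0216122   1.34989412
 -0.08845732]
joint_velocities [ 0.00019407  0.00113652  0.00247555  0.00141201 -0.00080096  0.00026388
  0.00104847]
tau [ 3.44940663e-04 -6.25451875e+01  4.94859880e-02 -3.91603124e+01
  1.62928272e-02  9.99772979e-03 -4.21078323e-05]
position [ 0.19459194 -0.59358313  0.25553314]
ee_rot [ 9.87475683e-01  1.57769746e-01 -1.48585265e-04 -6.78565749e-04]
ft_force [-0.69722596 -0.4133741   0.83878035]
torque [-0.00887582  0.01553076  0.00527059]
grip_width 0.9979730555963533
scene {'camera_matrix': array([[614.45098028,   0.        , 315.70837284],
       [  0.        , 614.45098028, 238.41365899],
       [  0.        ,   0.        ,   1.        ]]), 'R': array([[ 0.06144313,  0.99804086, -0.01179724],
       [ 0.70418794, -0.05172279, -0.70812718],
       [-0.70735004,  0.03520208, -0.70598635]]), 't': array([-0.0166186 , -0.36742639,  1.3966618 ])}
top {'camera_matrix': array([[440.13697186,   0.        , 314.524647  ],
       [  0.        , 440.13697186, 247.19239318],
       [  0.        ,   0.        ,   1.        ]]), 'R': array([[-0.02627562, -0.99882289, -0.04077281],
       [-0.98377261,  0.03307823, -0.17634424],
       [ 0.17748536,  0.03547762, -0.98348375]]), 't': array([0.00952997, 0.56742901, 0.61746544])}
wrist {'camera_matrix': array([[410.64736716,   0.        , 321.66912804],
       [  0.        , 410.64736716, 245.75887207],
       [  0.        ,   0.        ,   1.        ]]), 'mount': array([[-4.13230727e-06, -9.53004981e-01, -3.02954629e-01,
         7.84206907e-02],
       [ 9.99999783e-01, -2.03374644e-04,  6.26116007e-04,
         5.88217280e-04],
       [-6.58304963e-04, -3.02954561e-01,  9.53004775e-01,
        -1.17640533e-01],
       [ 0.00000000e+00,  0.00000000e+00,  0.00000000e+00,
         1.00000000e+00]])}
0.025
```

View pics/scene0.png

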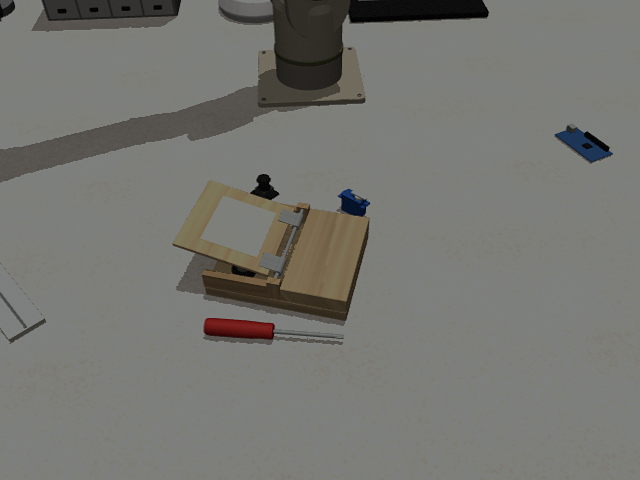

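View pics/top0.png

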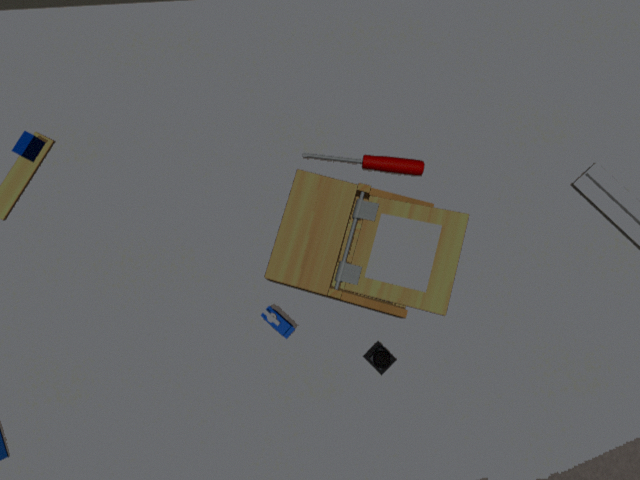

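View pics/wrist0.png

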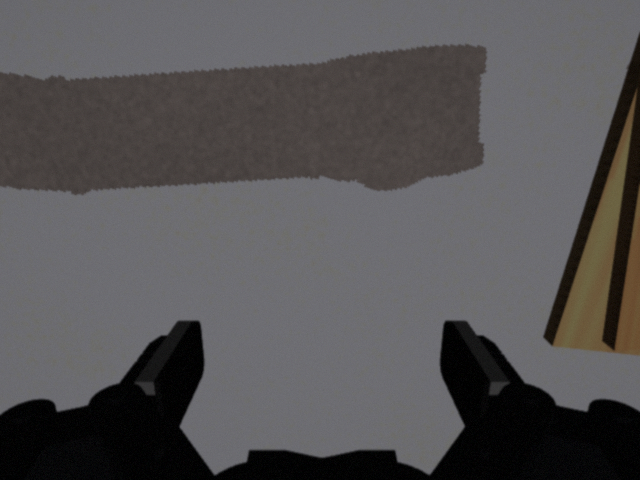

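The scene and top views show the leaf ajar over the jig's −y half (paper at about (405,250) in the top view). The solid half is to its left, the servo at (278,321), the joystick at (380,357), and the screwdriver beyond the jig at (365,163).

```bash
cat > h.py <<'E'
from workcell import *
import cv2, numpy as np
def deproj(n,u,v,d):
    m=camera_model(n);K=m["camera_matrix"]
    c=np.array([(u-K[0,2])/K[0,0]*d,(v-K[1,2])/K[1,1]*d,d])
    return m["R"].T@(c-m["t"])
def ray(n,u,v,z):
    m=camera_model(n);K=m["camera_matrix"]
    o=-m["R"].T@m["t"]; r=m["R"].T@np.array([(u-K[0,2])/K[0,0],(v-K[1,2])/K[1,1],1.])
    return o+r*(z-o[2])/r[2]
def cloud(n,d):
    m=camera_model(n);K=m["camera_matrix"]
    v,u=np.mgrid[0:480,0:640]
    c=np.stack([(u-K[0,2])/K[0,0]*d,(v-K[1,2])/K[1,1]*d,d],-1)
    return (c-m["t"])@m["R"]
E
python3 - <<'E'
from h import *
np.set_printoptions(precision=4,suppress=True)
d=np.load("pics/top0.npy");P=cloud("top",d);img=cv2.imread("pics/top0.png")
hsv=cv2.cvtColor(img,cv2.COLOR_BGR2HSV)
wood=((hsv[...,1]>80)&(hsv[...,0]>8)&(hsv[...,0]<35))
roi=np.zeros_like(wood);roi[150:330,250:480]=1
solid=wood&roi&(abs(P[...,2]-.047)<.008)
solid=cv2.morphologyEx(solid.astype(np.uint8),cv2.MORPH_OPEN,np.ones((9,9)))
cs,_=cv2.findContours(solid,cv2.RETR_EXTERNAL,cv2.CHAIN_APPROX_NONE)
for c in cs:
    if cv2.contourArea(c)<500: continue
    r=cv2.minAreaRect(c);print(r)
    print(np.median(P[...,2][solid>0]))
    W=np.array([ray("top",*q[0],.047)[:2] for q in c],np.float32)
    r=cv2.minAreaRect(W);print("world",r);print(cv2.boxPoints(r))
# leaf plane: points z>.06 in roi
sel=roi&(P[...,2]>.058)&(d>0)
pts=P[sel]; c0=pts.mean(0);u,s,vt=np.linalg.svd(pts-c0,full_matrices=False);print("leaf",len(pts),c0,vt,s/np.sqrt(len(pts)),pts[:,2].max())
np.save("pics/leafpts.npy",pts)
for uv in [(297,170),(358,184),(328,295),(266,277)]: print(uv,ray("top",*uv,.047),P[uv[1],uv[0]])
for uv in [(468,212),(443,313),(462,220),(440,308)]: print("edge",uv,P[uv[1],uv[0]])
for n,(x0,x1,y0,y1) in dict(servo=(255,305,300,345),joy=(355,405,335,380),sd=(295,430,145,182)).items():
    q=P[y0:y1,x0:x1].reshape(-1,3);q=q[q[:,2]>.008];print(n,len(q),q.min(0),q.max(0))
E
```

```text
((311.21697998046875, 231.49057006835938), (65.24626922607422, 115.38287353515625), 15.945395469665527)
0.04735423336271251
world ((0.5942133665084839, -0.003325618803501129), (0.09959467500448227, 0.17984358966350555), 72.53067016601562)
[[ 0.4935 -0.0238]
 [ 0.665  -0.0778]
 [ 0.6949  0.0172]
 [ 0.5234  0.0712]]
leaf 9998 [ 0.5485 -0.1444  0.0739] [[-0.9557  0.2944  0.0004]
 [ 0.2873  0.933  -0.2168]
 [-0.0642 -0.2071 -0.9762]] [0.0435 0.0409 0.0011] 0.09157872610392
(297, 170) [0.6928 0.0171 0.047 ] [0.6926 0.017  0.0477]
(358, 184) [ 0.666  -0.0778  0.047 ] [ 0.663  -0.0772  0.0561]
(328, 295) [ 0.4948 -0.0256  0.047 ] [ 0.4941 -0.0257  0.0572]
(266, 277) [0.5247 0.0674 0.047 ] [0.5246 0.0673 0.0479]
edge (468, 212) [ 0.6266 -0.2582 -0.0002]
edge (443, 313) [ 0.4627 -0.1835  0.0878]
edge (462, 220) [ 0.5932 -0.2206  0.0874]
edge (440, 308) [ 0.4696 -0.1802  0.0868]
servo 515 [ 0.433  -0.0312  0.0087] [0.4819 0.0798 0.7077]
joy 296 [ 0.3832 -0.1177  0.012 ] [ 0.4489 -0.0312  0.7077]
sd 1520 [ 0.4489 -0.1861  0.01  ] [0.7343 0.0206 0.7077]
```

```bash
python3 - <<'E'
import cv2
a=cv2.imread("pics/top0.png")[140:340,240:490]
cv2.imwrite("pics/crop1.png",cv2.convertScaleAbs(cv2.resize(a,None,fx=3,fy=3,interpolation=cv2.INTER_CUBIC),alpha=1.5))
E
```

```text
(no output)
```

View pics/crop1.png

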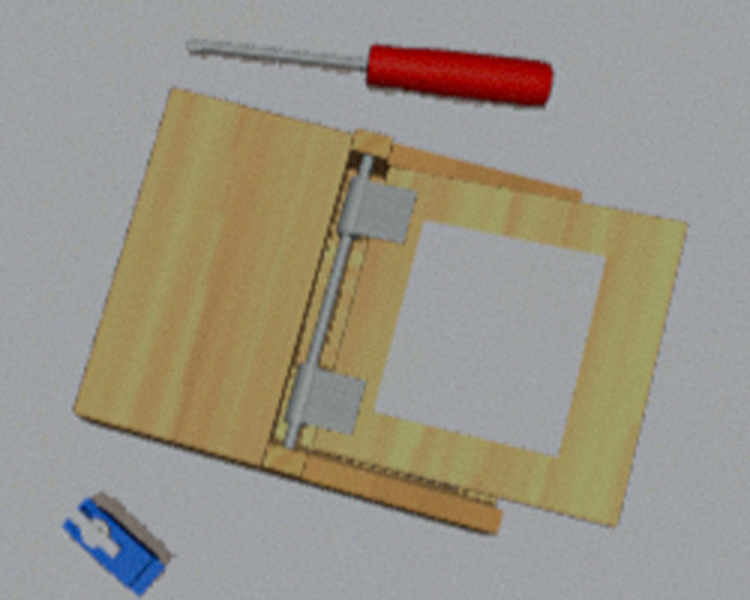

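```bash
cat >> h.py <<'E'
from scipy.spatial.transform import Rotation as Rn
yaw=-0.2993
O=np.array([0.577,-0.062,0.])   # jig origin
XJ=np.array([np.cos(yaw),np.sin(yaw),0]);YJ=np.array([-np.sin(yaw),np.cos(yaw),0]);ZJ=np.array([0,0,1.])
J=np.stack([XJ,YJ,ZJ],1)
def status(): 
    o=get_obs();R=Rn.from_quat(o["ee_rot"]).as_matrix();p=np.array(o["position"])
    tip=p+R[:,2]*.025
    print("t %.2f"%o["clock"],"tcpJ",np.round(1e3*J.T@(p-O),1),"tipJ",np.round(1e3*J.T@(tip-O),1),"zJ",np.round(J.T@R[:,2],3),"tilt %.1f"%np.degrees(np.arctan2(YJ@R[:,2],-R[2,2])),"F",np.round(J.T@np.array(o["ft_force"]),1),"grip %.2f"%o["grip_width"])
    return o,R,p,tip
def plan(tipJ_mm,tilt_deg,yawflip=1):
    o,R,p,tip=status()
    a=np.radians(tilt_deg)
    z=np.sin(a)*YJ-np.cos(a)*ZJ; x=np.cos(a)*YJ+np.sin(a)*ZJ; Rt=np.stack([x,np.cross(z,x),z],1)
    tcp=O+J@(np.array(tipJ_mm)/1e3)-.025*z
    print("turn(tool)",np.round(Rn.from_matrix(R.T@Rt).as_rotvec(),3),"shift in cur axes mm",np.round(1e3*R.T@(tcp-p),1),"in final axes",np.round(1e3*Rt.T@(tcp-p),1),"tcp world",np.round(tcp,3))
E
python3 - <<'E'
from h import *
np.set_printoptions(precision=4,suppress=True)
import workcell;print([n for n in dir(workcell) if not n.startswith('_')])
for uv in [(362,192),(337,287)]:
    w=ray("top",*uv,.053);print("rod",J.T@(w-O))
pts=np.load("pics/leafpts.npy");q=(pts-O)@J;print("leaf in jig",q.min(0),q.max(0))
A=np.c_[q[:,1],np.ones(len(q))];m=np.linalg.lstsq(A,q[:,2],rcond=None)[0];print("slope",m,np.arctan(-m[0]))
d=np.load("pics/top0.npy");P=(cloud("top",d)-O)@J
for n,(x0,x1,y0,y1) in dict(servo=(255,305,300,345),joy=(355,405,335,380),sd=(295,430,145,182)).items():
    s=P[y0:y1,x0:x1].reshape(-1,3);s=s[(s[:,2]>.008)&(s[:,2]<.1)&(abs(s[:,0])>.095)];print(n,s.min(0),s.max(0))
plan([0,-220,200],0);plan([0,-205,100],45)
E
```

```text
['MotionError', 'camera', 'camera_model', 'finger_overhang', 'get_obs', 'hand_in']
rod [0.0768 0.0018 0.053 ]
rod [-0.0747  0.0007  0.053 ]
leaf in jig [-0.0901 -0.1547  0.058 ] [0.0865 0.0104 0.0916]
slope [-0.2219  0.0545] 0.218396057813669
servo [-0.1683  0.0472  0.0087] [-0.1286  0.1035  0.0472]
joy [-0.1738 -0.1061  0.012 ] [-0.1434 -0.0741  0.0437]
sd [ 0.1231 -0.0843  0.01  ] [0.1638 0.1141 0.0295]
t 0.15 tcpJ [-208.6 -620.8  255.7] tipJ [-208.7 -620.8  230.7] zJ [-0.001  0.001 -1.   ] tilt 0.0 F [-0.1  1.2 -0.1] grip 1.00
turn(tool) [-0.001 -0.    -0.955] shift in cur axes mm [ 401.9 -206.5   30.9] in final axes [400.8 208.6  30.7] tcp world [ 0.512 -0.272  0.225]
t 0.15 tcpJ [-208.6 -620.8  255.7] tipJ [-208.7 -620.8  230.7] zJ [-0.001  0.001 -1.   ] tilt 0.0 F [-0.1  1.2 -0.1] grip 1.00
turn(tool) [ 0.373  0.723 -0.904] shift in cur axes mm [ 400.3 -204.2  138.2] in final axes [183.9 208.6 379.1] tcp world [ 0.511 -0.275  0.118]
```

The jig pose checks out: the rod lies within 2 mm of y=0 at x ±76, and the leaf is at 0.218 rad. I'll close the gripper and move across.

```bash
python3 -m creep '[[0,0,0,20,-10,0,255],[0,0,0,45,-23,0,255],[0,0,0,50,-26,0,255],[0,0,0,50,-26,0,255],[0,0,0,50,-26,0,255],[0,0,0,50,-26,0,255],[0,0,0,40,-20,0,255],[0,0,0,20,-10,0,255]]' 20; python3 - <<'E'
from h import *
plan([0,-220,200],0)
E
```

```text
clock: 0.95
position: [0.4364, -0.3485, 0.2563]
ee_rot: [0.987, 0.16, 0.001, -0.0]
ft_force: [-0.5, 0.6, 0.8]
grip_width: 0.004
t 0.95 tcpJ [ -49.9 -315.2  256.3] tipJ [ -49.9 -315.2  231.3] zJ [ 0.001  0.001 -1.   ] tilt 0.1 F [-0.6  0.4  0.8] grip 0.00
turn(tool) [-0.    -0.001 -0.95 ] shift in cur axes mm [ 96.  -48.3  31.5] in final axes [95.2 49.9 31.3] tcp world [ 0.512 -0.272  0.225]
```

```bash
python3 -m creep '[[0,0,-0.12,0,0,0,255],[0,0,-0.12,0,0,0,255],[0,0,-0.12,0,0,0,255],[0,0,-0.12,0,0,0,255],[0,0,-0.12,0,0,0,255],[0,0,-0.12,0,0,0,255],[0,0,-0.12,0,0,0,255],[0,0,-0.11,0,0,0,255]]' ; python3 - <<'E'
from h import *
plan([0,-230,200],0)
plan([0,-215,100],45);print(get_obs()["joint_pos"])
E
```

```text
clock: 1.75
position: [0.4332, -0.3525, 0.2561]
ee_rot: [0.805, 0.594, -0.0, -0.0]
ft_force: [-0.4, 0.5, -0.5]
grip_width: -0.004
t 1.75 tcpJ [ -51.7 -319.9  256.1] tipJ [ -51.8 -319.9  231.1] zJ [-0.  0. -1.] tilt 0.0 F [-0.5  0.4 -0.5] grip -0.00
turn(tool) [-0. -0.  0.] shift in cur axes mm [89.9 51.8 31.1] in final axes [89.9 51.7 31.1] tcp world [ 0.509 -0.282  0.225]
t 1.75 tcpJ [ -51.7 -319.9  256.1] tipJ [ -51.8 -319.9  231.1] zJ [-0.  0. -1.] tilt 0.0 F [-0.5  0.4 -0.5] grip -0.00
turn(tool) [-0.     0.785 -0.   ] shift in cur axes mm [ 87.2  51.8 138.4] in final axes [-36.2  51.7 159.6] tcp world [ 0.508 -0.284  0.118]
[ 0.92336903  0.20999569 -0.37024673  1.62487172  0.07788567  1.32175466
  0.24214811]
```

```bash
python3 -m creep '[[0,0.1,0,0,6,0,255],[0,0.1,0,0,7,0,255],[0,0.1,0,0,7,0,255],[0,0.1,0,0,7,0,255],[0,0.1,0,0,7,0,255],[0,0.1,0,0,7,0,255],[0,0.1,0,0,7,0,255],[0,0.085,0,0,4,0,255]]' ; python3 - <<'E'
from h import *
plan([0,-215,100],45);print(get_obs()["joint_pos"])
E
```

```text
clock: 2.55
position: [0.483, -0.3687, 0.2558]
ee_rot: [0.744, 0.546, 0.31, -0.228]
ft_force: [0.1, 0.5, -0.1]
grip_width: 0.003
t 2.55 tcpJ [   0.6 -320.8  255.8] tipJ [   0.7 -303.1  238.1] zJ [ 0.004  0.71  -0.704] tilt 45.2 F [-0.1  0.5 -0.1] grip 0.00
turn(tool) [ 0.004 -0.004 -0.004] shift in cur axes mm [-35.9  -1.  159.8] in final axes [-35.3  -0.6 160. ] tcp world [ 0.508 -0.284  0.118]
[ 1.14362002  0.62272899 -0.39332544  1.27672893 -0.46347552  1.6682137
  0.51559023]
```

```bash
python3 -m creep '[[0,0,0,-5,0,15,255],[0,0,0,-10,0,30,255],[0,0,0,-11,0,35,255],[0,0,0,-11,0,35,255],[0,0,0,-11,0,35,255],[0,0,0,-10,0,32,255],[0,0,0,-6,0,20,255],[0,0,0,-2,0,9,255]]' ; python3 - <<'E'
from h import *
plan([0,-140,42],45)
for n in("wrist","scene"): cv2.imwrite(f"pics/{n}1.png",camera(n)[0])
E
```

```text
clock: 3.35
position: [0.5131, -0.2675, 0.0584]
ee_rot: [0.744, 0.548, 0.307, -0.228]
ft_force: [0.4, -0.4, 0.8]
grip_width: 0.001
t 3.35 tcpJ [  -0.5 -215.3   58.4] tipJ [  -0.5 -197.6   40.8] zJ [-0.     0.707 -0.708] tilt 45.0 F [ 0.5 -0.3  0.8] grip 0.00
turn(tool) [-0.     0.001 -0.003] shift in cur axes mm [41.6  0.4 39.8] in final axes [41.6  0.5 39.8] tcp world [ 0.531 -0.213  0.06 ]
```

View pics/wrist1.png

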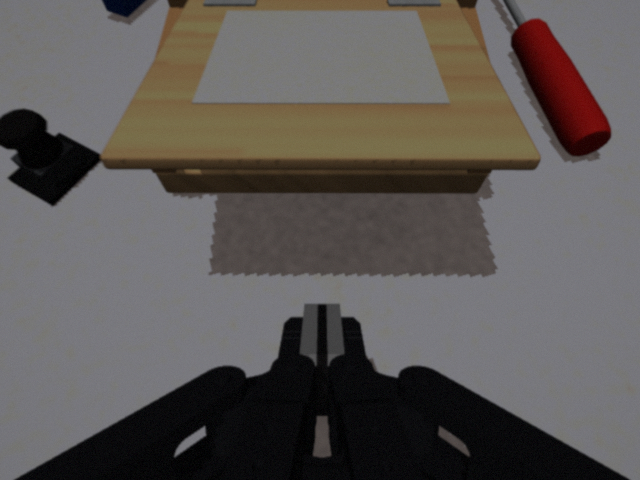

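View pics/scene1.png

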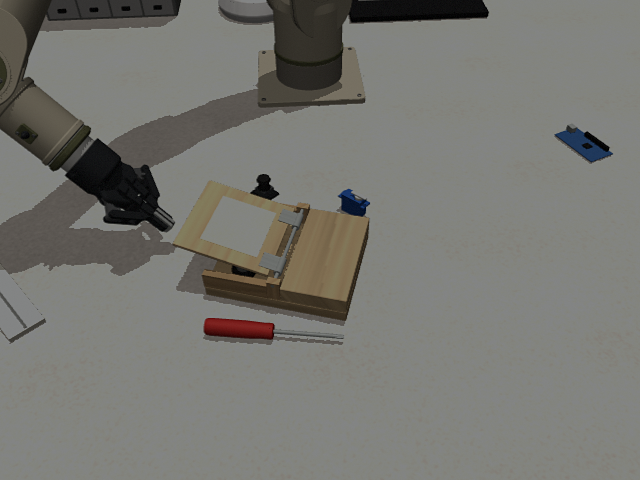

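Fingers are centred on the free edge: edge at row ~162, fingertips at (322,308). Nothing else is near. Next I'll slide under the edge.

```bash
python3 -m creep '[[0,0,0,8,0,8,255],[0,0,0,12,0,12,255],[0,0,0,12,0,12,255],[0,0,0,8,0,8,255],[0,0,0,0,0,0,255]]' ; cat >> h.py <<'E'
def wp(th,r=.145,off=0.):
    """tip (jig mm) and tilt for leaf angle th deg"""
    t=np.radians(th);tilt=min(45,180-th);a=np.radians(tilt)
    n=np.array([-np.sin(t),-np.cos(t)]) # underside normal (y,z)
    u=np.array([-np.cos(t),np.sin(t)]);S=np.array([0.001,.05])
    z=np.array([np.sin(a),-np.cos(a)]);x=np.array([np.cos(a),np.sin(a)])
    if th<45: c=S+.16*u+.003*n+.015*z
    else: c=S+r*u+.003*n
    tip=c-.011*x-0*z
    return tip*1e3,tilt
def table(ths):
    o,R,p,tip=status()
    tj=J.T@(tip-O)*1e3
    tilt0=np.degrees(np.arctan2(YJ@R[:,2],-R[2,2]));tcp0=(J.T@(p-O))[1:]*1e3
    print("xj err",tj[0],"residual rotvec vs ideal",end=" ")
    for th in ths:
        tip2,tilt=wp(th);a=np.radians(tilt)
        z=np.array([np.sin(a),-np.cos(a)]);tcp=tip2-25*z
        a0=np.radians(tilt0);d=tcp-tcp0
        x0=np.array([np.cos(a0),np.sin(a0)]);z0=np.array([np.sin(a0),-np.cos(a0)])
        print("th %5.1f tip %s tilt %.0f | wy %.3f dx %.1f dz %.1f"%(th,np.round(tip2,1),tilt,np.radians(tilt-tilt0),d@x0,d@z0))
        tilt0=tilt;tcp0=tcp
E
python3 - <<'E'
from h import *
table([12.5,17,21,25,29,33,37,41])
E
```

```text
clock: 3.95
position: [0.5313, -0.2136, 0.0611]
ee_rot: [0.744, 0.548, 0.308, -0.227]
ft_force: [-0.9, 0.5, 0.7]
grip_width: 0.002
t 3.95 tcpJ [   1.  -158.4   61.1] tipJ [   1.  -140.7   43.4] zJ [ 0.001  0.707 -0.707] tilt 45.0 F [-1.   0.2  0.7] grip 0.00
xj err 1.0438573219359584 residual rotvec vs ideal th  12.5 tip [-153.    63.3] tilt 45 | wy -0.001 dx 5.4 dz -22.8
th  17.0 tip [-150.1   75.5] tilt 45 | wy 0.000 dx 10.7 dz -6.5
th  21.0 tip [-146.6   86.2] tilt 45 | wy 0.000 dx 9.9 dz -5.1
th  25.0 tip [-142.4   96.5] tilt 45 | wy 0.000 dx 10.3 dz -4.4
th  29.0 tip [-137.6  106.6] tilt 45 | wy 0.000 dx 10.6 dz -3.7
th  33.0 tip [-132.   116.2] tilt 45 | wy 0.000 dx 10.8 dz -2.9
th  37.0 tip [-125.8  125.5] tilt 45 | wy 0.000 dx 11.0 dz -2.1
th  41.0 tip [-118.9  134.3] tilt 45 | wy 0.000 dx 11.1 dz -1.4
```

```bash
python3 -m creep '[[0,0,0,2,0,-10,255],[0,0,0,3,0,-8,255],[0,0,0,8,0,-6,255],[0,0,0,10,0,-6,255],[0,0,0,10,0,-5,255],[0,0,0,10,0,-4,255],[0,0,0,11,0,-4,255],[0,0,0,10,0,-3,255]]' ; python3 - <<'E'
from h import *
table([33,37,41,45,49,53,57,61,65])
for n in("wrist","scene"): cv2.imwrite(f"pics/{n}2.png",camera(n)[0])
E
```

```text
clock: 4.75
position: [0.5347, -0.2032, 0.1392]
ee_rot: [0.744, 0.547, 0.308, -0.227]
ft_force: [-0.5, -0.2, -1.0]
grip_width: 0.0
t 4.75 tcpJ [   1.2 -147.4  139.2] tipJ [   1.3 -129.7  121.5] zJ [ 0.003  0.707 -0.707] tilt 45.0 F [-0.5 -0.3 -1. ] grip 0.00
xj err 1.2666999945215724 residual rotvec vs ideal th  33.0 tip [-132.   116.2] tilt 45 | wy 0.000 dx -5.4 dz 2.1
th  37.0 tip [-125.8  125.5] tilt 45 | wy 0.000 dx 11.0 dz -2.1
th  41.0 tip [-118.9  134.3] tilt 45 | wy 0.000 dx 11.1 dz -1.4
th  45.0 tip [-111.4  142.6] tilt 45 | wy 0.000 dx 11.2 dz -0.6
th  49.0 tip [-104.2  149.7] tilt 45 | wy 0.000 dx 10.1 dz 0.1
th  53.0 tip [-96.4 156.2] tilt 45 | wy 0.000 dx 10.1 dz 0.8
th  57.0 tip [-88.3 162.2] tilt 45 | wy 0.000 dx 10.0 dz 1.6
th  61.0 tip [-79.7 167.6] tilt 45 | wy 0.000 dx 9.9 dz 2.2
th  65.0 tip [-70.8 172.4] tilt 45 | wy 0.000 dx 9.7 dz 2.9
```

View pics/wrist2.png

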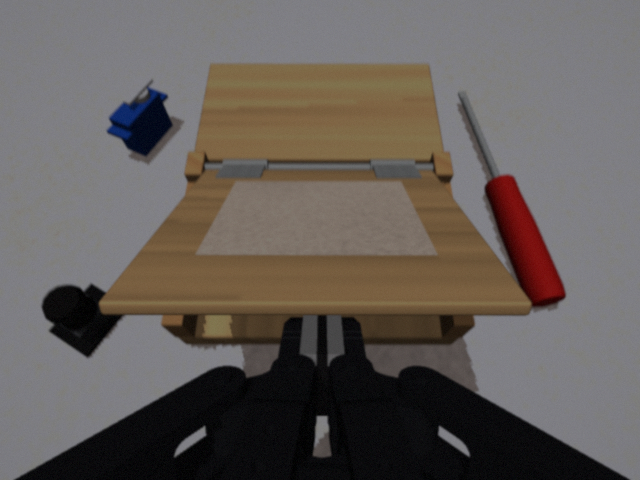

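View pics/scene2.png

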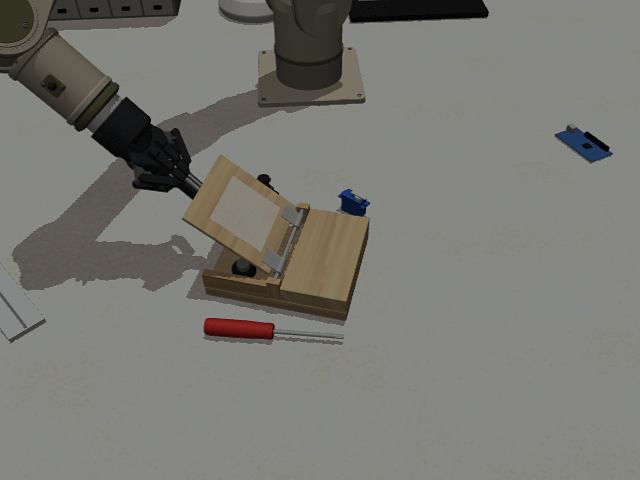

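The leaf is rising as planned, now at about 35°, with the fingertips under the middle of its edge at (322,315).

```bash
python3 -m creep '[[0,0,0,7,0,-1,255],[0,0,0,11,0,-1,255],[0,0,0,11,0,-1,255],[0,0,0,10,0,0,255],[0,0,0,10,0,1,255],[0,0,0,10,0,2,255],[0,0,0,10,0,2,255],[0,0,0,10,0,3,255]]' ; python3 - <<'E'
from h import *
table([65,69,73,77,81,85,89,93,97,101])
for n in("scene",): cv2.imwrite(f"pics/{n}3.png",camera(n)[0])
E
```

```text
clock: 5.65
position: [0.5525, -0.1468, 0.191]
ee_rot: [0.745, 0.547, 0.308, -0.226]
ft_force: [-0.2, -1.6, 0.8]
grip_width: -0.001
t 5.65 tcpJ [  1.6 -88.3 191. ] tipJ [  1.7 -70.6 173.3] zJ [ 0.004  0.707 -0.707] tilt 45.0 F [ 0.3 -1.6  0.8] grip -0.00
xj err 1.6712335032457837 residual rotvec vs ideal th  65.0 tip [-70.8 172.4] tilt 45 | wy 0.000 dx -0.8 dz 0.5
th  69.0 tip [-61.5 176.5] tilt 45 | wy 0.000 dx 9.5 dz 3.6
th  73.0 tip [-52. 180.] tilt 45 | wy 0.000 dx 9.2 dz 4.2
th  77.0 tip [-42.3 182.8] tilt 45 | wy 0.000 dx 8.9 dz 4.9
th  81.0 tip [-32.4 185. ] tilt 45 | wy 0.000 dx 8.5 dz 5.5
th  85.0 tip [-22.4 186.4] tilt 45 | wy 0.000 dx 8.1 dz 6.1
th  89.0 tip [-12.3 187.1] tilt 45 | wy 0.000 dx 7.7 dz 6.6
th  93.0 tip [ -2.2 187.2] tilt 45 | wy 0.000 dx 7.2 dz 7.1
th  97.0 tip [  7.9 186.5] tilt 45 | wy 0.000 dx 6.7 dz 7.6
th 101.0 tip [ 17.9 185.1] tilt 45 | wy 0.000 dx 6.1 dz 8.1
```

View pics/scene3.png

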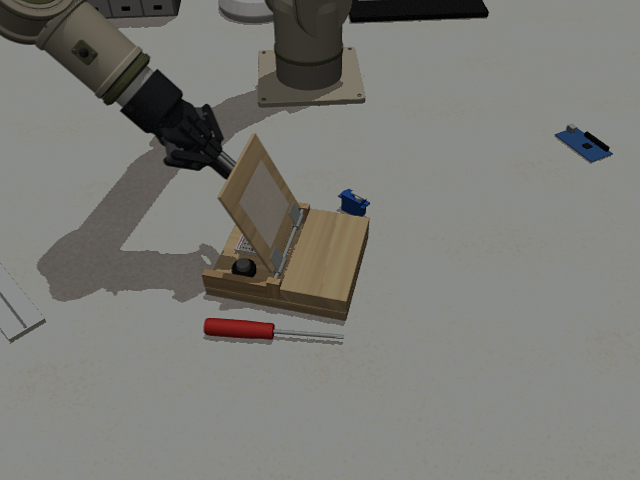

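The leaf stands at about 65° and follows the fingers. Next I'll take it past upright.

```bash
python3 -m creep '[[0,0,0,9,0,4,255],[0,0,0,9,0,4,255],[0,0,0,9,0,5,255],[0,0,0,8.5,0,5.5,255],[0,0,0,8,0,6,255],[0,0,0,8,0,6.5,255],[0,0,0,7,0,7,255],[0,0,0,7,0,7.5,255]]' ; python3 - <<'E'
from h import *
table([97,101,105,109,113,117,121,125,129,133])
for n in("scene",): cv2.imwrite(f"pics/{n}4.png",camera(n)[0])
E
```

```text
clock: 6.5
position: [0.5759, -0.0718, 0.2046]
ee_rot: [0.745, 0.547, 0.308, -0.226]
ft_force: [0.0, -1.0, 0.1]
grip_width: -0.003
t 6.50 tcpJ [  1.8  -9.6 204.6] tipJ [  1.9   8.  186.9] zJ [ 0.003  0.707 -0.707] tilt 45.0 F [ 0.3 -0.9  0.1] grip -0.00
xj err 1.9149106396970232 residual rotvec vs ideal th  97.0 tip [  7.9 186.5] tilt 45 | wy 0.000 dx -0.3 dz 0.2
th 101.0 tip [ 17.9 185.1] tilt 45 | wy 0.000 dx 6.1 dz 8.1
th 105.0 tip [ 27.9 183.1] tilt 45 | wy 0.000 dx 5.5 dz 8.5
th 109.0 tip [ 37.6 180.3] tilt 45 | wy 0.000 dx 4.9 dz 8.8
th 113.0 tip [ 47.1 176.9] tilt 45 | wy 0.000 dx 4.3 dz 9.2
th 117.0 tip [ 56.4 172.8] tilt 45 | wy 0.000 dx 3.7 dz 9.4
th 121.0 tip [ 65.3 168.1] tilt 45 | wy 0.000 dx 3.0 dz 9.7
th 125.0 tip [ 73.9 162.7] tilt 45 | wy 0.000 dx 2.3 dz 9.9
th 129.0 tip [ 82.1 156.8] tilt 45 | wy 0.000 dx 1.6 dz 10.0
th 133.0 tip [ 89.9 150.3] tilt 45 | wy 0.000 dx 0.9 dz 10.1
```

View pics/scene4.png

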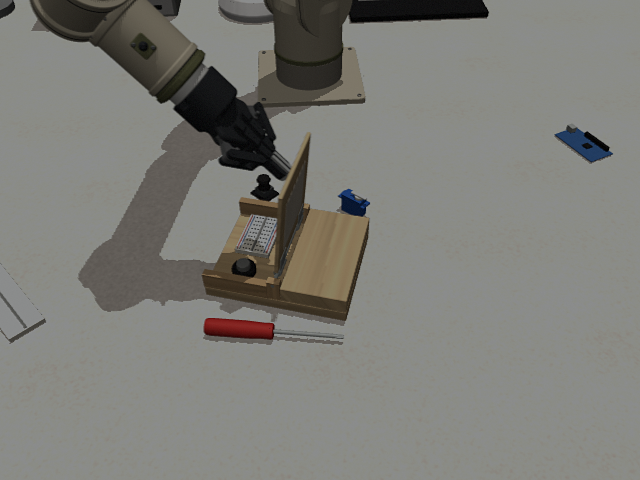

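The leaf is just past upright and the switch is visible at (243,268). I'll keep it going at the same pace.

```bash
python3 -m creep '[[0,0,0,6,0,8,255],[0,0,0,5.5,0,8.5,255],[0,0,0,5,0,9,255],[0,0,0,4,0,9,255],[0,0,0,4,0,9.5,255],[0,0,0,3,0,9.5,255],[0,0,0,2,0,10,255],[0,0,0,1.5,0,10,255]]' ; python3 - <<'E'
from h import *
table([129,132,135,138,141,144,147,150,153,156])
E
```

```text
clock: 7.35
position: [0.5979, -0.0013, 0.174]
ee_rot: [0.745, 0.547, 0.308, -0.226]
ft_force: [-0.6, 0.4, 1.1]
grip_width: 0.001
t 7.35 tcpJ [  2.1  64.1 174. ] tipJ [  2.2  81.8 156.3] zJ [ 0.003  0.707 -0.707] tilt 45.0 F [-0.7  0.3  1.1] grip 0.00
xj err 2.2088732921168295 residual rotvec vs ideal th 129.0 tip [ 82.1 156.8] tilt 45 | wy 0.000 dx 0.6 dz -0.1
th 132.0 tip [ 88. 152.] tilt 45 | wy 0.000 dx 0.8 dz 7.6
th 135.0 tip [ 93.6 146.9] tilt 45 | wy 0.000 dx 0.4 dz 7.6
th 138.0 tip [ 98.6 141.9] tilt 42 | wy -0.052 dx 1.3 dz 7.1
th 141.0 tip [103.2 136.7] tilt 39 | wy -0.052 dx 1.3 dz 7.1
th 144.0 tip [107.6 131.2] tilt 36 | wy -0.052 dx 1.3 dz 7.1
th 147.0 tip [111.7 125.5] tilt 33 | wy -0.052 dx 1.3 dz 7.1
th 150.0 tip [115.5 119.6] tilt 30 | wy -0.052 dx 1.3 dz 7.1
th 153.0 tip [119.  113.5] tilt 27 | wy -0.052 dx 1.3 dz 7.1
th 156.0 tip [122.2 107.2] tilt 24 | wy -0.052 dx 1.3 dz 7.1
```

```bash
python3 -m creep '[[0,-0.04,0,1,0,7.5,255],[0,-0.04,0,1,0,7.5,255],[0,-0.05,0,1.3,0,7,255],[0,-0.05,0,1.3,0,7,255],[0,-0.052,0,1.3,0,7,255],[0,-0.052,0,1.3,0,7,255],[0,-0.052,0,1.3,0,7,255],[0,-0.052,0,1.3,0,7,255]]' ; python3 - <<'E'
from h import *
table([153,156,159,162,165,168,171,174,177,180])
cv2.imwrite("pics/scene5.png",camera("scene")[0])
E
```

```text
clock: 8.15
position: [0.6102, 0.0378, 0.1338]
ee_rot: [0.79, 0.581, 0.158, -0.116]
ft_force: [-0.2, -0.1, -0.0]
grip_width: 0.002
t 8.15 tcpJ [  2.3 105.2 133.8] tipJ [  2.4 114.8 110.7] zJ [ 0.002  0.385 -0.923] tilt 22.6 F [-0.2 -0.1 -0. ] grip 0.00
xj err 2.3620708081210107 residual rotvec vs ideal th 153.0 tip [119.  113.5] tilt 27 | wy 0.076 dx 3.1 dz -0.9
th 156.0 tip [122.2 107.2] tilt 24 | wy -0.052 dx 1.3 dz 7.1
th 159.0 tip [125.  100.8] tilt 21 | wy -0.052 dx 1.3 dz 7.1
th 162.0 tip [127.5  94.3] tilt 18 | wy -0.052 dx 1.3 dz 7.1
th 165.0 tip [129.7  87.6] tilt 15 | wy -0.052 dx 1.3 dz 7.1
th 168.0 tip [131.4  80.8] tilt 12 | wy -0.052 dx 1.3 dz 7.1
th 171.0 tip [132.9  73.9] tilt 9 | wy -0.052 dx 1.3 dz 7.1
th 174.0 tip [134.  67.] tilt 6 | wy -0.052 dx 1.3 dz 7.1
th 177.0 tip [134.7  60. ] tilt 3 | wy -0.052 dx 1.3 dz 7.1
th 180.0 tip [135.  53.] tilt 0 | wy -0.052 dx 1.3 dz 7.1
```

View pics/scene5.png

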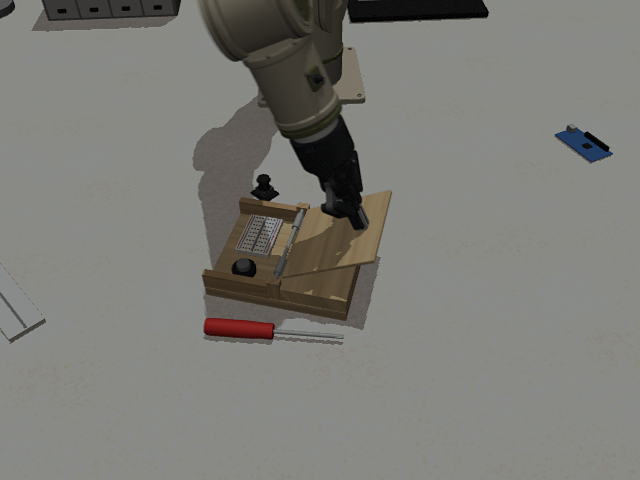

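```bash
python3 -m creep '[[0,-0.03,0,2,0,5,255],[0,-0.03,0,2,0,5,255],[0,-0.03,0,2,0,5,255],[0,-0.03,0,2,0,5,255],[0,-0.03,0,1.5,0,5,255],[0,-0.03,0,1.5,0,4,255],[0,-0.03,0,1,0,4,255],[0,-0.03,0,1,0,4,255]]' ; python3 - <<'E'
from h import *
table([171,174,177,180])
cv2.imwrite("pics/scene6.png",camera("scene")[0])
E
```

```text
clock: 9.0
position: [0.6169, 0.0594, 0.1023]
ee_rot: [0.804, 0.59, 0.063, -0.047]
ft_force: [-0.1, -0.4, 1.3]
grip_width: 0.0
t 9.00 tcpJ [  2.3 127.7 102.3] tipJ [  2.3 131.6  77.6] zJ [-0.     0.156 -0.988] tilt 9.0 F [-0.  -0.4  1.3] grip 0.00
xj err 2.293850451512364 residual rotvec vs ideal th 171.0 tip [132.9  73.9] tilt 9 | wy 0.001 dx 0.7 dz 3.8
th 174.0 tip [134.  67.] tilt 6 | wy -0.052 dx 1.3 dz 7.1
th 177.0 tip [134.7  60. ] tilt 3 | wy -0.052 dx 1.3 dz 7.1
th 180.0 tip [135.  53.] tilt 0 | wy -0.052 dx 1.3 dz 7.1
```

View pics/scene6.png

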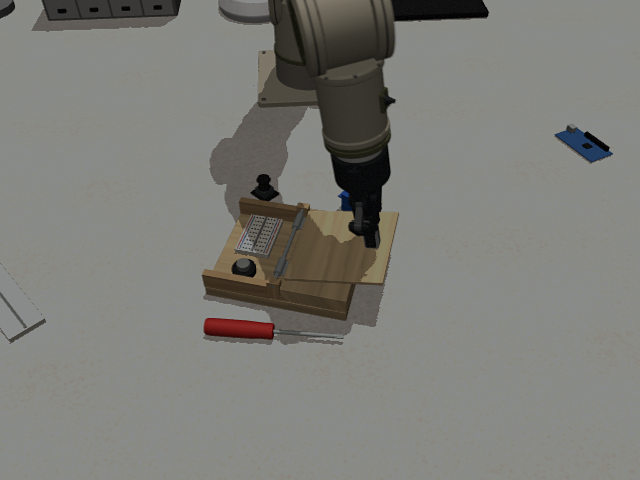

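```bash
python3 -m creep '[[0,-0.02,0,0.5,0,3,255],[0,-0.02,0,0.5,0,3,255],[0,-0.02,0,0.5,0,3,255],[0,-0.02,0,0.5,0,3,255],[0,-0.02,0,0.5,0,2.5,255],[0,-0.02,0,0.5,0,2,255],[0,-0.02,0,0.5,0,2,255],[0,-0.02,0,0.5,0,2,255]]' ; python3 - <<'E'
from h import *
table([180])
E
```

```text
clock: 9.85
position: [0.6189, 0.0651, 0.0828]
ee_rot: [0.806, 0.592, -0.002, 0.001]
ft_force: [0.5, 0.8, 0.8]
grip_width: 0.001
t 9.85 tcpJ [  2.6 133.8  82.8] tipJ [  2.6 133.7  57.8] zJ [ 0.    -0.005 -1.   ] tilt -0.3 F [0.2 0.9 0.8] grip 0.00
xj err 2.591329995305811 residual rotvec vs ideal th 180.0 tip [135.  53.] tilt 0 | wy 0.005 dx 1.2 dz 4.7
```

```bash
python3 -m creep '[[0,0,0,0,0,1,255],[0,0,0,0,0,1,255],[0,0,0,0,0,1,255],[0,0,0,0,0,0.8,255],[0,0,0,0,0,0.5,255],[0,0,0,0,0,0.5,255],[0,0,0,0,0,0,255]]' ; python3 - <<'E'
from h import *
table([180])
E
```

```text
clock: 10.55
position: [0.6189, 0.0647, 0.0782]
ee_rot: [0.806, 0.592, -0.001, 0.001]
ft_force: [-0.6, -0.7, 1.1]
grip_width: -0.002
t 10.55 tcpJ [  2.7 133.4  78.2] tipJ [  2.7 133.3  53.2] zJ [ 0.    -0.003 -1.   ] tilt -0.2 F [-0.3 -0.8  1.1] grip -0.00
xj err 2.667648446039022 residual rotvec vs ideal th 180.0 tip [135.  53.] tilt 0 | wy 0.003 dx 1.6 dz 0.2
```

```bash
python3 -m creep '[[0,0,0,0,0,0.5,255],[0,0,0,0,0,0.5,255],[0,0,0,0,0,0,255]]'; python3 -m creep '[[0,0,0,0,0,0.5,255],[0,0,0,0,0,0.5,255],[0,0,0,0,0,0,255]]';
```

```text
clock: 10.85
position: [0.619, 0.0646, 0.078]
ee_rot: [0.806, 0.592, -0.001, 0.001]
ft_force: [-4.2, -1.6, 9.2]
grip_width: 0.001
clock: 11.15
position: [0.6191, 0.0646, 0.0778]
ee_rot: [0.806, 0.592, -0.001, 0.001]
ft_force: [-6.7, -2.1, 16.8]
grip_width: -0.001
```

Resistance is firm at z=0.0778, so the leaf is against its stop. I'll lift off and check it.

```bash
python3 -m creep '[[0,0,0,0,0,-10,255],[0,0,0,0,0,-20,255],[0,0,0,0,0,-25,255],[0,0,0,-15,-4,-15,255],[0,0,0,-35,-8,0,255],[0,0,0,-45,-10,0,255],[0,0,0,-45,-10,0,255],[0,0,0,-35,-8,0,255]]'; python3 - <<'E'
from h import *
np.set_printoptions(precision=4,suppress=True)
plan([48,-60,75],0)
p,d=camera("top");cv2.imwrite("pics/top7.png",p);P=(cloud("top",d)-O)@J
cv2.imwrite("pics/scene7.png",camera("scene")[0]);w,dw=camera("wrist");cv2.imwrite("pics/wrist7.png",w)
z=P[...,2];s=(z>.046)&(z<.09)&(P[...,1]>.02)&(P[...,1]<.17)&(abs(P[...,0])<.075)
q=P[s];m=np.linalg.lstsq(np.c_[q[:,:2],np.ones(len(q))],q[:,2],rcond=None)[0];print(len(q),"plane",m,q.min(0),q.max(0))
E
```

```text
clock: 11.95
position: [0.527, -0.0923, 0.1468]
ee_rot: [0.806, 0.591, -0.001, 0.001]
ft_force: [0.8, -0.5, -0.1]
grip_width: 0.002
t 11.95 tcpJ [-38.9 -43.7 146.8] tipJ [-38.9 -43.8 121.8] zJ [ 0.    -0.004 -1.   ] tilt -0.2 F [ 0.9 -0.2 -0.1] grip 0.00
turn(tool) [ 0.     0.004 -0.006] shift in cur axes mm [-15.5  87.   46.8] in final axes [-16.3  86.9  46.8] tcp world [ 0.605 -0.133  0.1  ]
8656 plane [-0.0004 -0.0016  0.0535] [-0.075   0.02    0.0488] [0.0749 0.1618 0.0576]
```

View pics/top7.png

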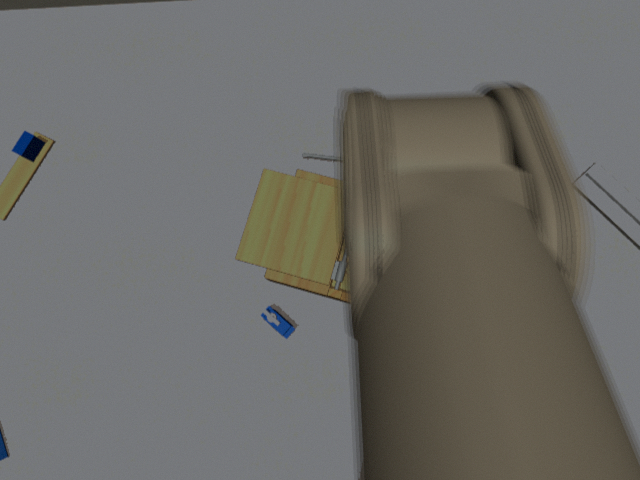

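View pics/scene7.png

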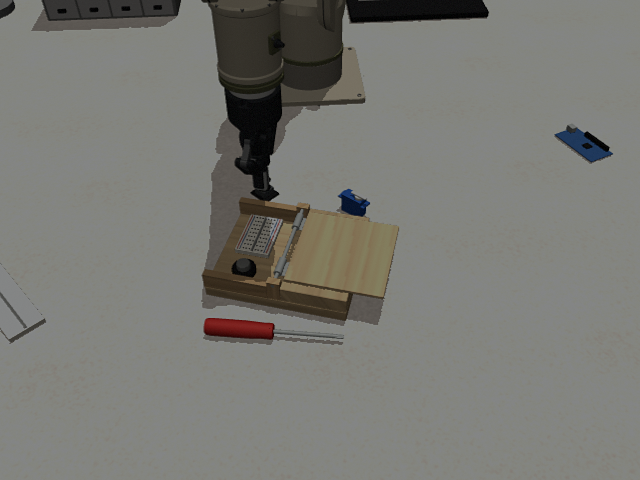

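View pics/wrist7.png

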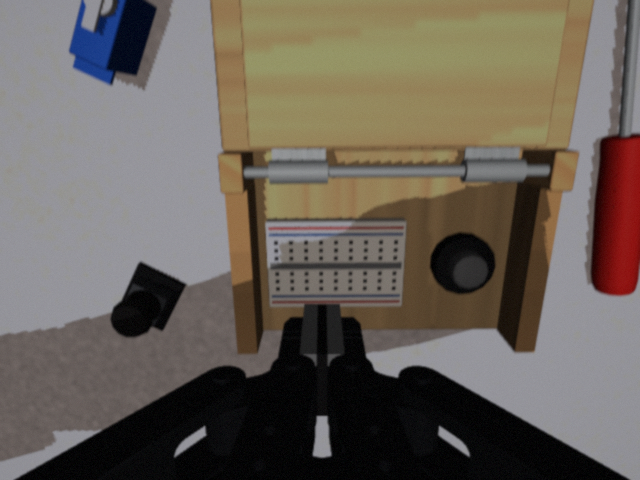

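The leaf lies flat: fitted plane slope is 0.002 at z = 53 mm. The switch shows at (467,270) in the wrist view and (243,265) in the scene view. My sideways sign was wrong, so the hand sits over the breadboard but 120 mm up and clear. Next I'll measure the cap.

```bash
python3 - <<'E'
from h import *
np.set_printoptions(precision=4,suppress=True)
o,R,p,tip=status()
w,_=camera("wrist");cv2.imwrite("pics/wrist8.png",w)
g=cv2.cvtColor(w,cv2.COLOR_BGR2GRAY);roi=g[225:305,420:505]
m=((roi>38)&(roi<75)).astype(np.uint8);n,l,s,c=cv2.connectedComponentsWithStats(m)
big=cv2.resize(cv2.convertScaleAbs(w[215:315,410:515],alpha=2.5),None,fx=5,fy=5);cv2.imwrite("pics/cap8.png",big)
def wray(u,v,z):
    M=camera_model("wrist");K=M["camera_matrix"];T=M["mount"]
    r=R@T[:3,:3]@np.array([(u-K[0,2])/K[0,0],(v-K[1,2])/K[1,1],1.]);q=p+R@T[:3,3]
    return J.T@(q+r*(z-q[2])/r[2]-O)
for i in range(1,n):
    if s[i,4]>150: print(s[i],c[i]+[420,225],wray(*(c[i]+[420,225]),.042))
print(wray(467,270,.042)); print(J.T@(ray("scene",243,264,.042)-O))
E
```

```text
t 12.10 tcpJ [-38.4 -43.6 146.9] tipJ [-38.4 -43.7 121.9] zJ [ 0.    -0.004 -1.   ] tilt -0.2 F [ 0.7  0.9 -1. ] grip 0.00
[   0    0   85   80 3130] [465.9827 262.9639] [ 0.046  -0.0486  0.042 ]
[ 32  37  33  31 792] [468.1212 277.3598] [ 0.0481 -0.0575  0.042 ]
[ 0.047  -0.0529  0.042 ]
[ 0.0513 -0.0562  0.042 ]
```

View pics/cap8.png

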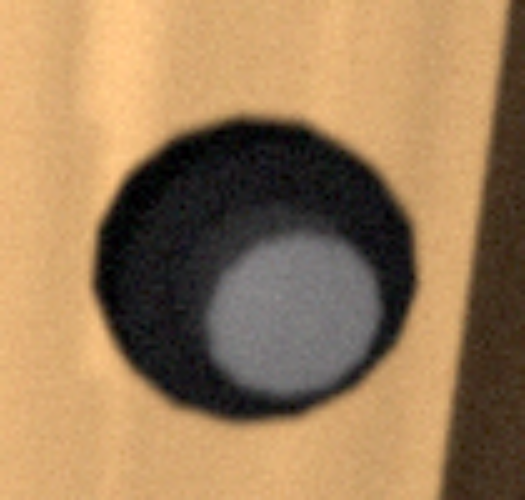

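The cap measures at jig (48.1, −57.5), against the stated (48, −60). I'll aim at (48, −58.5).

```bash
python3 -m creep '[[0,0,0,-2,12,0,255],[0,0,0,-3,20,0,255],[0,0,0,-3,22,8,255],[0,0,0,-3,18,12,255],[0,0,0,-2,10,15,255],[0,0,0,-1,4,12,255],[0,0,0,0,0,8,255],[0,0,0,0,0,0,255]]'; python3 - <<'E'
from h import *
plan([48,-58.5,43],0)
cv2.imwrite("pics/scene9.png",camera("scene")[0]);cv2.imwrite("pics/wrist9.png",camera("wrist")[0])
E
```

```text
clock: 12.95
position: [0.6055, -0.1282, 0.0902]
ee_rot: [0.806, 0.592, -0.002, -0.0]
ft_force: [0.4, 0.7, -0.1]
grip_width: 0.005
t 12.95 tcpJ [ 46.8 -54.8  90.2] tipJ [ 46.7 -54.9  65.2] zJ [-0.002 -0.003 -1.   ] tilt -0.2 F [ 0.2  0.8 -0.1] grip 0.00
turn(tool) [-0.002  0.003 -0.004] shift in cur axes mm [-3.6  1.3 22.2] in final axes [-3.7  1.2 22.2] tcp world [ 0.606 -0.132  0.068]
```

View pics/wrist9.png

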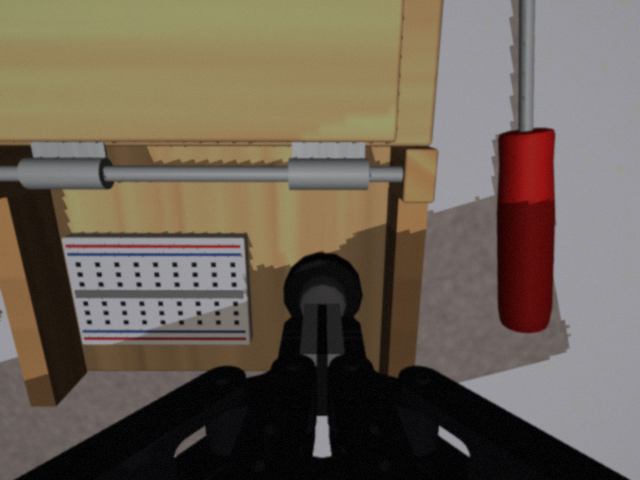

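The fingertips are above the cap, aligned with it at (322,295). Descending.

```bash
python3 -m creep '[[0,0,0,-2,0.6,4,255],[0,0,0,-1.6,0.6,6,255],[0,0,0,0,0,5,255],[0,0,0,0,0,4,255],[0,0,0,0,0,2,255],[0,0,0,0,0,1,255],[0,0,0,0,0,0,255]]'; python3 - <<'E'
from h import *
status()
E
```

```text
clock: 13.75
position: [0.6062, -0.1329, 0.0696]
ee_rot: [0.806, 0.592, -0.001, 0.001]
ft_force: [-0.6, 0.2, -0.7]
grip_width: -0.005
t 13.75 tcpJ [ 48.8 -59.1  69.6] tipJ [ 48.8 -59.2  44.6] zJ [-0.    -0.003 -1.   ] tilt -0.2 F [-0.7  0.  -0.7] grip -0.01
```

```bash
python3 -m creep '[[0,0,0,0,0,1,255],[0,0,0,0,0,1,255],[0,0,0,0,0,1,255],[0,0,0,0,0,1,255],[0,0,0,0,0,1,255],[0,0,0,0,0,1,255],[0,0,0,0,0,0,255]]'; python3 - <<'E'
from h import *
status()
E
```

```text
clock: 14.45
position: [0.6063, -0.133, 0.0637]
ee_rot: [0.806, 0.592, -0.001, 0.001]
ft_force: [-1.0, -0.1, 2.6]
grip_width: -0.004
t 14.45 tcpJ [ 49.  -59.2  63.7] tipJ [ 49.  -59.3  38.7] zJ [ 0.    -0.003 -1.   ] tilt -0.2 F [-0.9 -0.4  2.6] grip -0.00
```

```bash
python3 -m creep '[[0,0,0,0,0,1,255],[0,0,0,0,0,1,255],[0,0,0,0,0,0.7,255],[0,0,0,0,0,0.5,255],[0,0,0,0,0,0,255]]'; python3 - <<'E'
from h import *
status()
E
```

```text
clock: 14.95
position: [0.6064, -0.133, 0.0611]
ee_rot: [0.806, 0.592, -0.001, 0.001]
ft_force: [-2.6, 0.0, 9.4]
grip_width: 0.005
t 14.95 tcpJ [ 49.  -59.2  61.1] tipJ [ 49.  -59.2  36.1] zJ [ 0.    -0.003 -1.   ] tilt -0.2 F [-2.5 -0.7  9.4] grip 0.01
```

```bash
python3 -m creep '[[0,0,0,0,0,0.5,255],[0,0,0,0,0,0.5,255],[0,0,0,0,0,0,255],[0,0,0,0,0,0,255]]'; python3 - <<'E'
from h import *
status();cv2.imwrite("pics/scene10.png",camera("scene")[0])
E
```

```text
clock: 15.35
position: [0.6065, -0.133, 0.0609]
ee_rot: [0.806, 0.592, -0.001, 0.001]
ft_force: [-6.1, 0.9, 16.1]
grip_width: -0.0
t 15.35 tcpJ [ 49.1 -59.2  60.9] tipJ [ 49.1 -59.3  35.9] zJ [ 0.001 -0.003 -1.   ] tilt -0.2 F [-6.1 -1.  16.1] grip -0.00
```

The switch is at its bottom stop (tip at z = 36 mm, 16 N, well over 4 N). I'll release straight up and withdraw.

```bash
python3 -m creep '[[0,0,0,0,0,-3,255],[0,0,0,0,0,-5,255],[0,0,0,0,0,-10,255],[0,0,0,0,0,-25,255],[0,0,0,0,0,-35,255],[0,0,0,0,0,-40,255],[0,0,0,0,0,-40,255],[0,0,0,0,0,-20,255]]';  python3 -m creep '[[0,0,0,-20,0,0,255],[0,0,0,-40,0,0,255],[0,0,0,-40,0,0,255],[0,0,0,-45,0,0,255],[0,0,0,-45,0,0,255],[0,0,0,-40,0,0,255],[0,0,0,-20,0,0,255],[0,0,0,0,0,0,255]]'; python3 -m creep '[[0,0,0,-20,0,0,255],[0,0,0,-40,0,0,255],[0,0,0,-40,0,0,255],[0,0,0,-20,0,0,255],[0,0,0,0,0,0,255],[0,0,0,0,0,0,255]]';python3 - <<'E'
from h import *
np.set_printoptions(precision=4,suppress=True)
status()
p,d=camera("top");cv2.imwrite("pics/top11.png",p);P=(cloud("top",d)-O)@J
cv2.imwrite("pics/scene11.png",camera("scene")[0])
z=P[...,2];s=(z>.046)&(z<.09)&(P[...,1]>.02)&(P[...,1]<.155)&(abs(P[...,0])<.07)
q=P[s];m=np.linalg.lstsq(np.c_[q[:,:2],np.ones(len(q))],q[:,2],rcond=None)[0];print(len(q),"plane",m)
s=(np.hypot(P[...,0]-.048,P[...,1]+.06)<.009);print("cap z",s.sum(),np.median(z[s]))
E
```

```text
clock: 16.2
position: [0.6072, -0.1325, 0.2419]
ee_rot: [0.806, 0.592, 0.0, 0.003]
ft_force: [0.4, 0.2, 0.2]
grip_width: -0.002
clock: 17.0
position: [0.5291, -0.3751, 0.2381]
ee_rot: [0.808, 0.59, -0.002, 0.001]
ft_force: [0.1, 0.7, 1.0]
grip_width: 0.004
clock: 17.6
position: [0.4964, -0.4842, 0.2384]
ee_rot: [0.806, 0.592, -0.001, 0.001]
ft_force: [0.2, 0.4, 0.4]
grip_width: 0.002
t 17.60 tcpJ [  47.5 -427.2  238.4] tipJ [  47.5 -427.2  213.4] zJ [-0.    -0.002 -1.   ] tilt -0.1 F [0.  0.4 0.4] grip 0.00
7840 plane [ 0.0001 -0.0005  0.0534]
cap z 103 0.04241889508773783
```

View pics/top11.png

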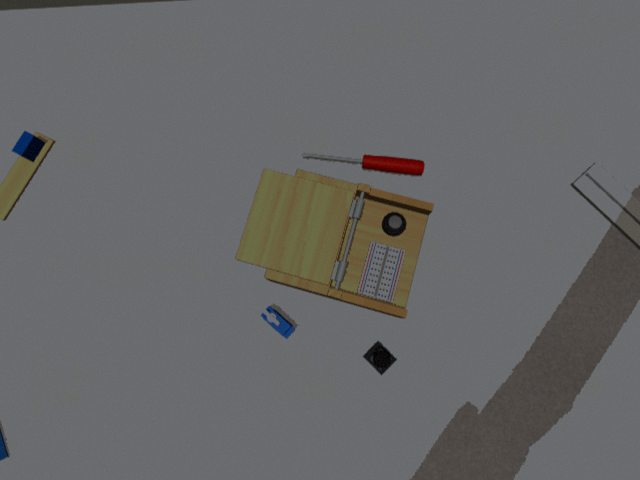

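View pics/scene11.png

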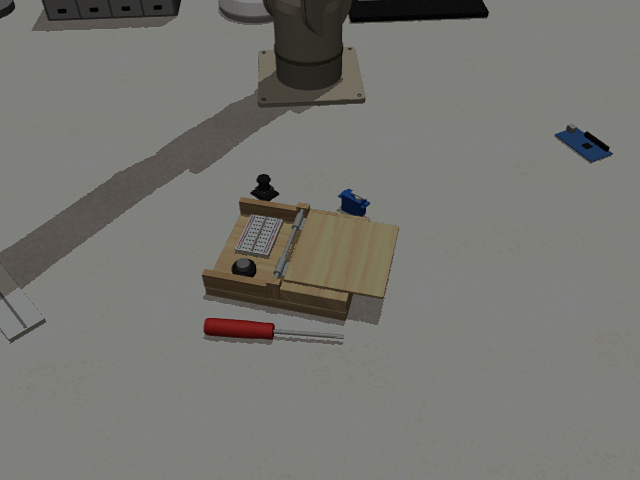

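The leaf lies flat on the +y half and the cap is back up at 42.4 mm. The servo (278,321), joystick (380,357) and screwdriver (365,163) have not moved, and the arm is clear. Handing in.

```bash
python3 -c "
from workcell import *
print(hand_in())"
```

```text
the job is handed in; nothing more can be done
None
```

The job is done and handed in at about 17.7 s, with no verdict reported back. I pushed the leaf up and over its spine with the shut fingertips in small steps. I slowed for the last part and pressed it onto its stop with about 17 N. Then I pressed the switch fully down, released it straight up, and withdrew the arm.

**Last checks:**
- **Leaf:** it is flat, with a fitted slope of 0.0005 and its top at 53.4 mm.
- **Switch:** it bottomed out with the fingertips at 36 mm, which is the full 6 mm of travel, at about 16 N. The cap came back up to 42.4 mm.
- **Loose parts:** the servo, joystick and screwdriver look unmoved in the before and after pictures.
- **Arm:** it finished well clear, with no contact force showing.

**Disagreements:**
- One sideways move went the wrong way, so the hand was briefly about 120 mm up over the breadboard. It touched nothing and I corrected it.
- The measured cap position differed from the stated one by about 2.5 mm, so I aimed between the two.

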